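# Stack the totes, don't nest them

## Robot

A 7-joint arm with a two-finger parallel gripper is mounted at the origin on the work surface. World frame = base frame: x ahead of the robot, y to its left, z up, the work surface at z = 0. Lengths are in m, angles in rad, forces in N, time in s.
With the tool pointing down it reaches from about 0.35 to 0.9 m from the base axis. Payload 8.1 kg.
Tool frame: the origin (TCP) lies midway between the tips of the shut fingers; the grasp point (between the pads) lies 19 mm behind it; z points along the fingers, y is the direction in which the jaws open and shut (so a half turn about z gives the same grasp; the last joint's range is limited). The gripper opens to 92 mm and grips with 3 to 60 N. Pads are 19 mm wide; open, the fingers measure 130 mm over their backs; the gripper's body (75 mm by 190 mm) begins 47 mm behind the grasp point.
Start: joints at [-1.291, 0.434, 0.025, 1.573, -0.012, 1.134, -0.075], TCP at [0.233, 0.58, 0.227] pointing down, gripper open.
Joint ranges: [-2.62, 2.62], [-0.44, 2.09], [-1.27, 1.32], [0.08, 2.57], [-1.32, 4.46], [0.12, 2], [-2.74, 2.74]. Speed limits (rad/s): [2.22, 2.22, 3.01, 3.01, 3.14, 3.14, 3.14].

## Interface

Orientations are given as a rotation vector (axis times angle).
In Python, from cell import readout, imaging, arm gives the robot as it stands.
- The arm moves only by the tool send_rows, never from a script. Its arguments are lists of equal length, an entry for each row: "claw": the gripper command: -1 is fully open, 1 is shut, values between are in proportion; "delta_pos": the shift along the tool's x, y, z as a fraction of full scale, a list of three; "dr": the turn, a rotation vector about the tool's x, y, z as a fraction of full scale, a list of three. In form: {"claw": [claw, ...], "delta_pos": [[dx, dy, dz], ...], "dr": [[ax, ay, az], ...]}. A call has exactly 5 rows; each row is the pose to reach, as a shift and turn from the pose commanded when the call began, along the tool's axes at that moment; what a row does not reach only later rows make up. Full scale, the value 1, is 250 mm for a shift and 2 rad for a turn. A row lasts 1/10 s, in which the tool goes at most 50 mm and 8.59 degrees, less where a joint would pass 70% of its speed; a pose out of reach is approached as far as the arm can. A call with a number of a shift or a turn outside -1 to 1 is refused whole. A call with a gripper value outside its range is refused whole. The fingers move at their own pace and stop on an object; "force" is the grip in N (left out, the last holds). Time passes only in rows, so rows that repeat a pose let the fingers close, or fill a call up. It gives the time, the measured TCP pose, the force and the opening at its end, in the units of the state.
- readout.observe(): the state, without advancing time (a new reading comes with each control period).
- imaging.get_image(name): name is "side" or "top" or "wrist"; returns (picture, depth): 400x640x3 uint8, blue, green, red; 400x640 float32, m along the optical axis (not along the pixel's ray), 0 where there is no reading.
- imaging.get_calibration(name): a dict with "vfov" (degrees; the focal length in pixels is half the picture's height over the tangent of half this angle, whatever the lens; pixels are square), "cx", "cy" (the principal point, pixels), "extrinsics" (4x4, takes a point from world to camera coordinates). Camera axes: x right, y down, z forward; pixel columns grow to the right and rows downward; lengths in m; the calibration is good to about 2 mm. A picture is of the moment at which its call begins: read the wrist's pose just before it. get_calibration takes no time and is no camera call; for the wrist camera it gives the pose at the moment of the call.
- arm.sign_off(): hands the job in, once; it reports no verdict.
The state is a dict: "clock": time; "joints": joint angles; "dq": joint speeds; "joint_efforts": joint torques, N m; "position": TCP position; "ee_rot": TCP orientation; "force": force on the tool from outside, world axes, zero at the start; "ft_torque": the same for the moment, N m; "width": opening from 0.0 (shut) to 1.0 (fully open).
Only numpy, scipy, OpenCV 4.12 (cv2) and the standard library are available. Lean on these libraries where they do the work, as an engineer would, in place of code of your own. Each camera call takes 0.05 s, during which the arm holds its last target.

## Task

Stack the two empty grey totes on the filled grey tote to make one column of three, in either order. Turn each one end for end relative to the tote directly beneath it (card tabs at opposite ends), so that it stacks on the ledges inside the rim instead of sinking in and nesting. Leave the filled tote where it stands and do not disturb the other things on the table.

Things in the scene. Friction and masses are not known exactly. Their poses are not given: they have to be found in the camera images.
- base_tote: Filled grey tapered tote, open top, loose on the table, 0.9 kg, white parts in it to 41 mm high. All three totes have one shape: rim 150 (x) by 64 (y) mm outside, foot 134 by 48, height 64, walls 2.5. Origin: centre of the underside; z up; x along the long side, towards the end with the card tab (36 mm wide, 14 mm out from the rim, white card on it).
- tote_a: Empty grey tote (shape, origin and axes as the filled one), 0.13-0.25 kg, loose on the table to one side of it. Can be gripped from above across its width at mid-length (x = 0): plain outer walls leaning out 7 degrees, 60 mm apart at z = 48 mm. Ledges in each long wall at x = +48 and -28 mm (20 long), top at z = 54 mm, the wall below them stepped in.
- tote_b: The other empty tote, on the other side, same as tote_a. Set on a tote with tabs at opposite ends, a tote stands on the ledges inside the 10 mm rim lip with 4 mm play each way, its underside 54 mm above the lower one's underside (stacked). With tabs at the same end it sinks to only about 35 mm above (nested): wrong.
- tote_a_tab (a point): Middle of the card on the tab of tote_a, at (82, 0, 63) mm in that tote's frame; it tells which end is which.
- tote_b_tab (a point): Middle of the card on the tab of tote_b, at (82, 0, 63) mm in that tote's frame; it tells which end is which.
- base_tote_tab (a point): Middle of the card on the tab of the filled tote, at (82, 0, 63) mm in that tote's frame; it tells which end is which.
- fitting_1: Bystander: white stepped plastic pipe fitting, 42 mm across, 58 mm high, standing; origin under its centre.
- fitting_2: Bystander: white stepped plastic pipe fitting, 42 mm across, 58 mm high, standing; origin under its centre.
- fitting_3: Bystander: white stepped plastic pipe fitting, 42 mm across, 58 mm high, standing; origin under its centre.
- motor: Bystander: black motor unit with a steel shaft, 80 mm across its feet, 71 mm high, standing; origin under its centre.
- oil_can: Bystander: small bottle, 48 mm across, 110 mm high, standing; origin under its centre.
There are look-alikes about, which are no part of the job. What is shaped like the tote_a but pink is not meant. Leave any orange look-alike of the base_tote alone.

How it is judged:
By the outcome, as a careful person would: the job done as asked, in the order asked, and still so for the second after the job is handed in, with the robot touching nothing.
It also fails if it takes over 64 s, if anything falls off the work surface, if the arm or the gripper's body presses on something with over 40 N, if the wrist force passes 120 N, or if a joint passes its speed limit or range.

## Working session

There is one attempt and no reset: what is moved stays moved. The work goes in short steps, Python scripts to look and compute and a tool call to move; the robot and the scene stay as the last step left them, time stands still between calls to the robot, and variables do not carry over. Pictures are saved under pics/ and viewed, and the job is handed in when it is done.

Besides the shell and the picture viewer there is one more tool, called after "Call:" as name(argument=value, ...), one argument or row to a line, values as JSON. send_rows: Moves the arm, as the interface text tells. Its arguments: {"type":"object","properties":{"claw":{"type":"array","items":{"type":"number"}},"delta_pos":{"type":"array","items":{"type":"array","items":{"type":"number","minimum":-1,"maximum":1}}},"dr":{"type":"array","items":{"type":"array","items":{"type":"number","minimum":-1,"maximum":1}}},"force":{"type":"number"}},"required":["claw","delta_pos","dr"]}

```bash
mkdir -p pics; ls; python3 - <<'E'
from cell import readout, imaging, arm
import cv2,numpy as np
s=readout.observe(); print(s)
for n in ("top","side","wrist"):
    im,d=imaging.get_image(n); cv2.imwrite(f"pics/{n}0.png",im); np.savez(f"pics/{n}0.npz",d=d,im=im)
    c=imaging.get_calibration(n); print(n,c["vfov"],c["cx"],c["cy"],np.round(c["extrinsics"],4).tolist())
E
```

```text
pics
{'clock': 0.0, 'joints': array([-1.29065078,  0.43520184,  0.02499578,  1.57407549, -0.0115698 ,
        1.13396899, -0.07508518]), 'dq': array([ 0.00198253, -0.00010235,  0.00035251, -0.00021941,  0.00190217,
       -0.001078  ,  0.00026496]), 'joint_efforts': array([-4.89170475e-05, -6.67852163e+01,  9.84220840e-01, -3.14459896e+01,
       -6.07630145e-02,  4.27778217e-02,  1.56501196e-04]), 'position': array([0.23330906, 0.5792948 , 0.22596672]), 'ee_rot': array([-5.97626951e-01, -3.08410815e+00,  2.36416426e-03]), 'force': array([ 0.87630638, -0.11264704,  0.12209161]), 'ft_torque': array([ 0.03968623, -0.03186922,  0.02599661]), 'width': 1.0005039628588224}
top 47.82813821715186 324.8543733968097 197.39430201943583 [[-0.0256, -0.9995, 0.0188, 0.0494], [-0.9969, 0.0241, -0.0756, 0.4675], [0.0751, -0.0207, -0.997, 1.3814], [0.0, 0.0, 0.0, 1.0]]
side 50.633751769584634 321.0607781011626 200.1601575692918 [[0.9947, -0.1023, -0.0023, -0.4595], [-0.0682, -0.6463, -0.7601, 0.1257], [0.0763, 0.7562, -0.6499, 1.0237], [0.0, 0.0, 0.0, 1.0]]
wrist 64.66363782059085 321.0450874986396 202.2508492625114 [[0.3724, 0.9281, -0.0007, -0.6248], [0.8957, -0.3592, 0.2623, -0.0325], [0.2431, -0.0983, -0.965, 0.3893], [0.0, 0.0, 0.0, 1.0]]
```

View pics/top0.png

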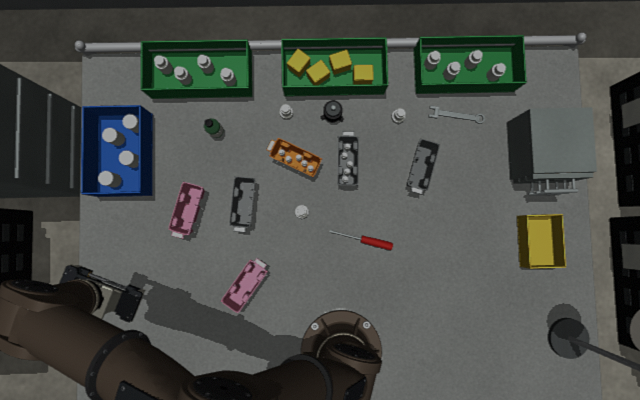

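View pics/side0.png

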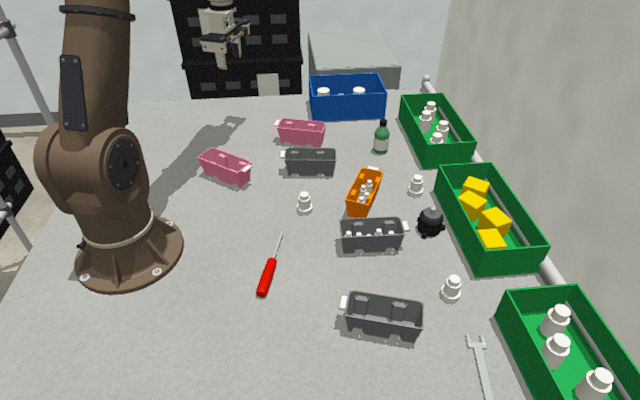

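View pics/wrist0.png

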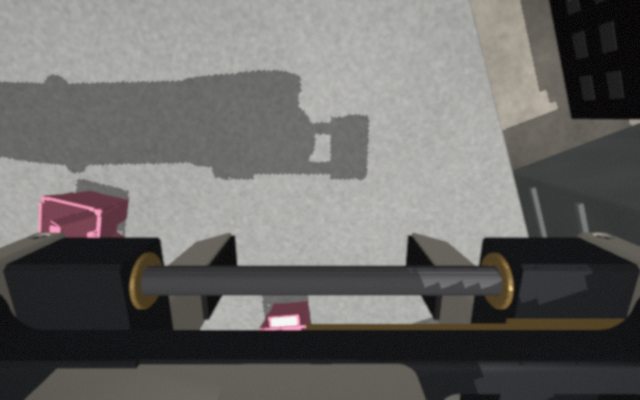

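```bash
python3 - <<'E'
import cv2
im=cv2.imread("pics/top0.png")
a=cv2.resize(im[120:245,215:455],None,fx=3.3,fy=3.3,interpolation=cv2.INTER_CUBIC); cv2.imwrite("pics/topz.png",a)
im=cv2.imread("pics/side0.png")
a=cv2.resize(im[130:350,260:480],None,fx=2.7,fy=2.7,interpolation=cv2.INTER_CUBIC); cv2.imwrite("pics/sidez.png",a)
E
```

```text
(no output)
```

View pics/topz.png

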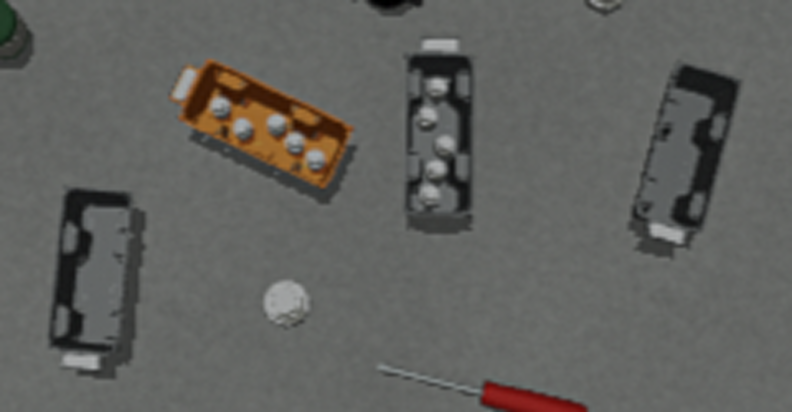

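View pics/sidez.png

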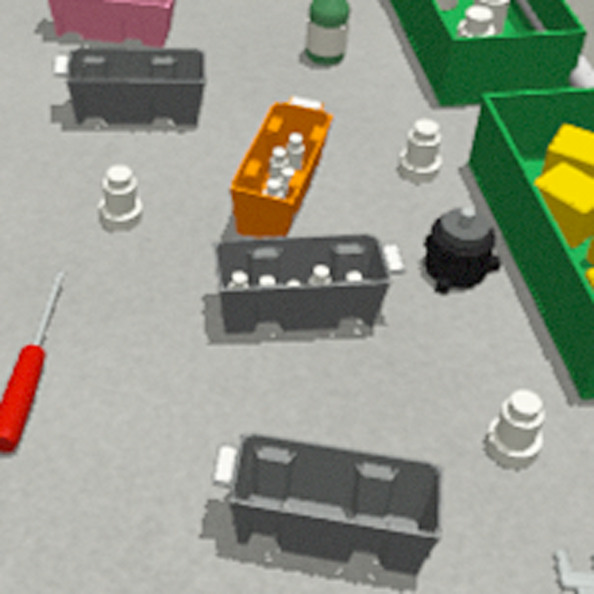

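```bash
cat > h.py <<'E'
import numpy as np,cv2
from cell import readout, imaging, arm
from scipy.spatial.transform import Rotation as R
def cloud(im,d,c):
    f=im.shape[0]/2/np.tan(np.radians(c["vfov"])/2)
    v,u=np.mgrid[0:im.shape[0],0:im.shape[1]]
    P=np.stack([(u-c["cx"])/f*d,(v-c["cy"])/f*d,d],-1)
    T=np.linalg.inv(c["extrinsics"])
    return P@T[:3,:3].T+T[:3,3]
def onplane(uv,c,z,H=400):
    f=H/2/np.tan(np.radians(c["vfov"])/2)
    uv=np.atleast_2d(uv).astype(float)
    r=np.c_[(uv[:,0]-c["cx"])/f,(uv[:,1]-c["cy"])/f,np.ones(len(uv))]
    T=np.linalg.inv(c["extrinsics"]); w=r@T[:3,:3].T; o=T[:3,3]
    return o+w*((z-o[2])/w[:,2])[:,None]
def project(p,c,H=400):
    f=H/2/np.tan(np.radians(c["vfov"])/2)
    E=np.array(c["extrinsics"]); q=np.atleast_2d(p)@E[:3,:3].T+E[:3,3]
    return np.c_[f*q[:,0]/q[:,2]+c["cx"],f*q[:,1]/q[:,2]+c["cy"]]
E
python3 - <<'E'
from h import *
for n in("top","side"):
    z=np.load(f"pics/{n}0.npz");im,d=z["im"],z["d"];c=imaging.get_calibration(n)
    P=cloud(im,d,c)
    print(n,"table z",np.percentile(P[...,2][(P[...,0]>.4)&(P[...,0]<.8)&(abs(P[...,1])<.2)&(d>0)],[5,30,50,70,95]).round(4))
    hsv=cv2.cvtColor(im,cv2.COLOR_BGR2HSV); S=hsv[...,1]
    m=((P[...,2]>.047)&(P[...,2]<.08)&(d>0)&(P[...,0]>.3)&(P[...,0]<.75)&(abs(P[...,1])<.4)).astype(np.uint8)
    k,l,st,ce=cv2.connectedComponentsWithStats(m,connectivity=8)
    for i in range(1,k):
        if st[i,4]<15: continue
        q=P[l==i]; r=cv2.minAreaRect(q[:,:2].astype(np.float32)*1000)
        print(ce[i].round(),st[i,4],"rect",np.round(r[0],1),np.round(r[1],1),round(r[2],1),"z",np.percentile(q[:,2],[10,50,90]).round(4),"sat",np.median(S[l==i]),"V",np.median(hsv[...,2][l==i]))
E
```

```text
top table z [-0.0042 -0.0006  0.0014  0.0039  0.0604]
[332. 110.] 165 rect [729.8   8.8] [39.8 55.2] 3.7 z [0.049  0.0565 0.063 ] sat 12.0 V 65.0
[285. 109.] 54 rect [738.6 155.6] [27.3 20.2] 84.1 z [0.0501 0.0566 0.0618] sat 3.0 V 160.5
[400. 113.] 59 rect [ 721.8 -198.8] [20.7 28.9] 2.6 z [0.0481 0.0567 0.0615] sat 3.0 V 159.0
[214. 128.] 115 rect [685.7 371.8] [37.8 47. ] 54.6 z [0.054  0.0707 0.0783] sat 109.0 V 58.0
[348. 154.] 390 rect [583.  -31.9] [ 64.1 160.6] 87.3 z [0.0509 0.059  0.0656] sat 8.0 V 83.0
[290. 153.] 400 rect [593.2 132.4] [164.2  64.5] 63.3 z [0.0508 0.0596 0.0671] sat 180.0 V 126.0
[424. 167.] 421 rect [ 552.3 -259.4] [ 65.9 164.9] 72.6 z [0.0504 0.0582 0.0658] sat 8.0 V 72.0
[240. 206.] 423 rect [452.1 289. ] [ 65.1 163.8] 83.6 z [0.0516 0.0592 0.0669] sat 8.0 V 89.0
[301. 211.] 69 rect [428.3 112.9] [27.3 27.3] 88.8 z [0.0484 0.0573 0.0621] sat 3.0 V 161.0
side table z [-0.0043 -0.0024 -0.0013  0.008   0.0599]
[382. 135.] 160 rect [687.3 360.9] [32.3 47.9] 69.1 z [0.0505 0.0646 0.0767] sat 108.0 V 128.0
[309. 155.] 552 rect [453.8 283.4] [ 70.3 163. ] 83.9 z [0.0487 0.0553 0.0613] sat 7.0 V 83.0
[364. 186.] 510 rect [594.4 128.2] [166.2  64.4] 62.9 z [0.0492 0.0549 0.0616] sat 255.0 V 180.5
[417. 178.] 44 rect [741.  147.7] [22.6 16.4] 78.1 z [0.0493 0.0544 0.0567] sat 10.0 V 234.0
[304. 195.] 61 rect [428.4 106.6] [24.1 21.4] 79.8 z [0.0498 0.0546 0.0568] sat 9.0 V 230.0
[431. 214.] 169 rect [733.2   1.3] [30.9 43.2] 17.7 z [0.0499 0.0546 0.0657] sat 8.0 V 117.0
[375. 228.] 824 rect [584.7 -35.3] [ 68.9 163.5] 87.5 z [0.0493 0.0559 0.0619] sat 7.0 V 84.0
[454. 280.] 110 rect [ 723.7 -202.7] [24.8 22.7] 66.7 z [0.0504 0.0553 0.0569] sat 8.0 V 244.0
[381. 309.] 1264 rect [ 553.4 -263.3] [ 66.7 164. ] 72.4 z [0.0496 0.0565 0.0626] sat 7.0 V 92.5
```

```bash
cat >> h.py <<'E'
def frame(th):
    t=np.radians(th); return np.c_[[-np.sin(t),np.cos(t),0],[np.cos(t),np.sin(t),0],[0,0,-1]]
def goto(x,y,z,th,pr=True):
    s=readout.observe(); R0=R.from_rotvec(s["ee_rot"]).as_matrix(); p=s["position"]
    d=R0.T@(np.array([x,y,z])/1000-p)/.25
    w=R.from_matrix(R0.T@frame(th)).as_rotvec()/2
    yd=np.degrees(np.arctan2(R0[1,1],R0[0,1]))
    print("t",s["clock"],"pos",(p*1000).round(1),"yaw",yd.round(2),"tilt",R0[:2,2].round(4),"F",s["force"].round(1),"w",round(float(s["width"]),3))
    print("j",s["joints"].round(2)); print("delta_pos",d.round(4),"dr",w.round(4))
E
python3 -c "
from h import *
goto(480,283,300,83.7)"
```

```text
t 0.15 pos [233.4 579.4 226.1] yaw 68.06 tilt [-0.0003 -0.0011] F [0.  0.5 0.8] w 0.999
j [-1.29  0.44  0.02  1.57 -0.01  1.13 -0.08]
delta_pos [-1.358  -0.7315 -0.2944] dr [-0.0006 -0.     -0.1365]
```

Call:
send_rows(
  claw=[-1, -1, -1, -1, -1],
  delta_pos=[
    [-0.14, -0.07, -0.05],
    [-0.3, -0.15, -0.1],
    [-0.46, -0.23, -0.15],
    [-0.62, -0.31, -0.2],
    [-0.7, -0.37, -0.25],
  ],
  dr=[
    [0, 0, -0.03],
    [0, 0, -0.06],
    [0, 0, -0.09],
    [0, 0, -0.12],
    [0, 0, -0.1365],
  ],
)

```text
clock: 0.65
position: [0.3645, 0.425, 0.2896]
ee_rot: [0.176, 3.135, -0.002]
force: [0.0, -0.4, -1.0]
width: 1.0
```

```bash
python3 -c "
from h import *
goto(480,283,300,83.7)"
```

```text
t 0.65 pos [364.5 425.  289.6] yaw 83.57 tilt [ 0.0012 -0.0014] F [ 0.  -0.4 -1. ] w 1.0
j [-0.98  0.28  0.03  1.64 -0.01  1.22  0.51]
delta_pos [-0.5228 -0.5127 -0.0403] dr [-0.0006  0.0007 -0.0011]
```

Call:
send_rows(
  claw=[-1, -1, -1, -1, -1],
  delta_pos=[
    [-0.12, -0.12, -0.01],
    [-0.25, -0.25, -0.02],
    [-0.38, -0.37, -0.03],
    [-0.48, -0.47, -0.04],
    [-0.52, -0.51, -0.04],
  ],
  dr=[
    [0, 0, 0],
    [0, 0, 0],
    [0, 0, 0],
    [0, 0, 0],
    [0, 0, 0],
  ],
)

```text
clock: 1.15
position: [0.479, 0.2836, 0.2995]
ee_rot: [0.181, 3.135, -0.002]
force: [0.0, 0.5, 0.0]
width: 0.998
```

Call:
send_rows(
  claw=[-1, -1, -1, -1, -1],
  delta_pos=[
    [0, 0, 0],
    [0, 0, 0],
    [0, 0, 0],
    [0, 0, 0],
    [0, 0, 0],
  ],
  dr=[
    [0, 0, 0],
    [0, 0, 0],
    [0, 0, 0],
    [0, 0, 0],
    [0, 0, 0],
  ],
)

```text
clock: 1.65
position: [0.4758, 0.2886, 0.2992]
ee_rot: [-0.17, -3.137, -0.0]
force: [0.0, 0.7, -0.4]
width: 0.997
```

```bash
cat > w.py <<'E'
import sys
from h import *
n=sys.argv[1]; cam=sys.argv[2] if len(sys.argv)>2 else "wrist"
zlo,zhi=(float(a) for a in sys.argv[3:5]) if len(sys.argv)>4 else (.052,.075)
goto(0,0,0,90)
c=imaging.get_calibration(cam); im,d=imaging.get_image(cam)
np.savez(f"pics/{n}.npz",im=im,d=d,E=c["extrinsics"]); cv2.imwrite(f"pics/{n}.png",im)
P=cloud(im,d,c)
if cam=="wrist": print("table",np.percentile(P[...,2][d>0],[2,25,50]).round(4))
m=((P[...,2]>zlo)&(P[...,2]<zhi)&(d>0)&(P[...,0]>.3)&(P[...,0]<.9)&(abs(P[...,1])<.45)).astype(np.uint8)
k,l,st,ce=cv2.connectedComponentsWithStats(m,connectivity=8)
for i in range(1,k):
    if st[i,4]<40: continue
    q=P[l==i]; r=cv2.minAreaRect(q[:,:2].astype(np.float32)*1000)
    print(ce[i].round(),st[i,4],"rect",np.round(r[0],1),np.round(r[1],1),round(r[2],1),"z",np.percentile(q[:,2],[10,50,90]).round(4))
E
python3 w.py w1
```

```text
t 1.65 pos [475.8 288.6 299.2] yaw 83.81 tilt [-0.0003  0.0002] F [ 0.   0.7 -0.4] w 0.997
j [-0.73  0.27  0.12  1.64 -0.03  1.24  0.86]
delta_pos [ 1.7673 -1.3531  1.1969] dr [ 0.0001 -0.0001 -0.054 ]
table [-0.0019 -0.0004  0.0012]
[431. 137.] 873 rect [442.1 427.3] [155.7  45.4] 0.0 z [0.0533 0.0602 0.0643]
[318. 148.] 2296 rect [452.5 288.6] [ 64.1 163.6] 83.5 z [0.0531 0.0614 0.0641]
[178. 151.] 308 rect [427.8 113.2] [23.1 23. ] 43.9 z [0.0558 0.0574 0.0584]
[ 87. 226.] 394 rect [515.7 -29.3] [66.1 28.2] 85.0 z [0.0536 0.0605 0.0637]
[176. 238.] 239 rect [543.3  86.4] [28.6 51.4] 5.7 z [0.054  0.0601 0.0638]
[251. 261.] 191 rect [590.3 181.4] [47.6 15.4] 65.5 z [0.053  0.0579 0.0636]
[250. 299.] 209 rect [642.4 169.1] [62.8 14.4] 84.1 z [0.0554 0.0622 0.0639]
[395. 307.] 467 rect [680.9 375.8] [31.6 47.8] 5.8 z [0.0546 0.0672 0.0736]
```

View pics/w1.png

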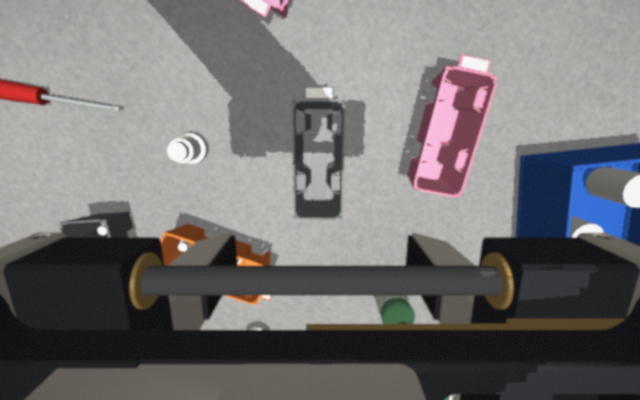

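```bash
python3 -c "
from h import *
goto(459.5,287.8,120,83.5)"
```

```text
t 1.7 pos [475.9 288.4 299.2] yaw 83.79 tilt [-0.0002  0.0001] F [ 0.1  0.3 -0.3] w 0.999
j [-0.73  0.27  0.12  1.64 -0.03  1.24  0.86]
delta_pos [ 0.065  -0.0095  0.7167] dr [ 0.0001 -0.0001  0.0025]
```

Call:
send_rows(
  claw=[-1, -1, -1, -1, -1],
  delta_pos=[
    [0.02, 0, 0.16],
    [0.04, -0.005, 0.34],
    [0.06, -0.01, 0.52],
    [0.065, -0.01, 0.67],
    [0.065, -0.01, 0.717],
  ],
  dr=[
    [0, 0, 0],
    [0, 0, 0],
    [0, 0, 0],
    [0, 0, 0.0025],
    [0, 0, 0.0025],
  ],
)

```text
clock: 2.2
position: [0.4577, 0.2858, 0.1166]
ee_rot: [-0.179, -3.132, 0.006]
force: [-0.6, -0.4, 0.1]
width: 1.002
```

Call:
send_rows(
  claw=[-1, -1, -1, -1, -1],
  delta_pos=[
    [0, 0, 0],
    [0, 0, 0],
    [0, 0, 0],
    [0, 0, 0],
    [0, 0, 0],
  ],
  dr=[
    [0, 0, 0],
    [0, 0, 0],
    [0, 0, 0],
    [0, 0, 0],
    [0, 0, 0],
  ],
)

```text
clock: 2.7
position: [0.4606, 0.2873, 0.121]
ee_rot: [0.18, 3.135, 0.002]
force: [0.2, 0.3, 0.4]
width: 1.003
```

```bash
python3 -c "
from h import *
goto(459.5,287.8,30,83.5)"
```

```text
t 2.7 pos [460.6 287.3 121. ] yaw 83.41 tilt [0.0015 0.0012] F [0.2 0.3 0.4] w 1.003
j [-0.72  0.42  0.09  1.91 -0.05  0.82  0.85]
delta_pos [0.0052 0.0011 0.3642] dr [ 0.0007  0.0007 -0.0007]
```

Descend, then close.

Call:
send_rows(
  claw=[-1, -1, -1, -1, -1],
  delta_pos=[
    [0.005, 0, 0.1],
    [0.005, 0, 0.2],
    [0.005, 0, 0.29],
    [0.005, 0, 0.35],
    [0.005, 0, 0.364],
  ],
  dr=[
    [0, 0, 0],
    [0, 0, 0],
    [0, 0, 0],
    [0, 0, 0],
    [0, 0, 0],
  ],
)

```text
clock: 3.2
position: [0.4581, 0.2865, 0.0278]
ee_rot: [-0.18, -3.135, 0.002]
force: [-0.1, -0.9, -0.3]
width: 0.995
```

Call:
send_rows(
  claw=[-1, 0, 0.3, 1, 1],
  delta_pos=[
    [0, 0, 0],
    [0, 0, 0],
    [0, 0, 0],
    [0, 0, 0],
    [0, 0, 0],
  ],
  dr=[
    [0, 0, 0],
    [0, 0, 0],
    [0, 0, 0],
    [0, 0, 0],
    [0, 0, 0],
  ],
  force=20,
)

```text
clock: 3.7
position: [0.459, 0.2872, 0.0295]
ee_rot: [0.18, 3.136, 0.001]
force: [-0.6, -3.0, 1.8]
width: 0.704
```

Call:
send_rows(
  claw=[1, 1, 1, 1, 1],
  delta_pos=[
    [0, 0, 0],
    [0, 0, 0],
    [0, 0, 0],
    [0, 0, 0],
    [0, 0, 0],
  ],
  dr=[
    [0, 0, 0],
    [0, 0, 0],
    [0, 0, 0],
    [0, 0, 0],
    [0, 0, 0],
  ],
)

```text
clock: 4.2
position: [0.459, 0.2871, 0.0294]
ee_rot: [0.181, 3.136, 0.001]
force: [-2.0, -0.9, 5.3]
width: 0.686
```

Call:
send_rows(
  claw=[1, 1, 1, 1, 1],
  delta_pos=[
    [0, 0, -0.02],
    [0, 0, -0.06],
    [0, 0, -0.12],
    [0, 0, -0.18],
    [0, 0, -0.24],
  ],
  dr=[
    [0, 0, 0],
    [0, 0, 0],
    [0, 0, 0],
    [0, 0, 0],
    [0, 0, 0],
  ],
)

```text
clock: 4.7
position: [0.4587, 0.287, 0.0901]
ee_rot: [-0.18, -3.136, 0.0]
force: [-0.0, 0.2, -3.1]
width: 0.686
```

Call:
send_rows(
  claw=[1, 1, 1, 1, 1],
  delta_pos=[
    [0, 0, -0.1],
    [0, 0, -0.2],
    [0, 0, -0.3],
    [0, 0, -0.4],
    [0, 0, -0.44],
  ],
  dr=[
    [0, 0, 0],
    [0, 0, 0],
    [0, 0, 0],
    [0, 0, 0],
    [0, 0, 0],
  ],
)

```text
clock: 5.2
position: [0.4596, 0.2876, 0.2018]
ee_rot: [0.18, 3.134, 0.004]
force: [0.3, -0.3, -3.1]
width: 0.684
```

```bash
python3 w.py w2; python3 w.py s2 side .1 .3
```

```text
t 5.2 pos [459.6 287.6 201.8] yaw 83.42 tilt [0.0028 0.0023] F [ 0.3 -0.3 -3.1] w 0.684
j [-0.74  0.32  0.1   1.82 -0.04  1.    0.84]
delta_pos [ 1.6964 -1.3555  0.7993] dr [ 0.0012  0.0013 -0.0575]
table [-0.0017 -0.0002  0.0644]
[466. 158.] 1671 rect [442.1 427.2] [ 45.6 155.5] 90.0 z [0.0533 0.0599 0.0641]
[138. 179.] 522 rect [427.7 112.8] [23.  23.6] 0.0 z [0.0559 0.0574 0.0583]
[246. 319.] 59 rect [595.1 189.6] [ 6.7 17.5] 44.1 z [0.053  0.0566 0.0636]
t 5.25 pos [459.8 287.7 202.1] yaw 83.42 tilt [0.0033 0.0027] F [ 0.6  0.2 -0.8] w 0.683
j [-0.74  0.32  0.1   1.82 -0.04  1.    0.84]
delta_pos [ 1.6975 -1.3567  0.7992] dr [ 0.0014  0.0016 -0.0575]
[321.  74.] 82 rect [495.  316.8] [95.4 10.6] 83.9 z [0.2797 0.2867 0.2907]
[309. 108.] 1717 rect [451.  254.9] [132.4 163.5] 83.6 z [0.1827 0.2206 0.281 ]
```

View pics/w2.png

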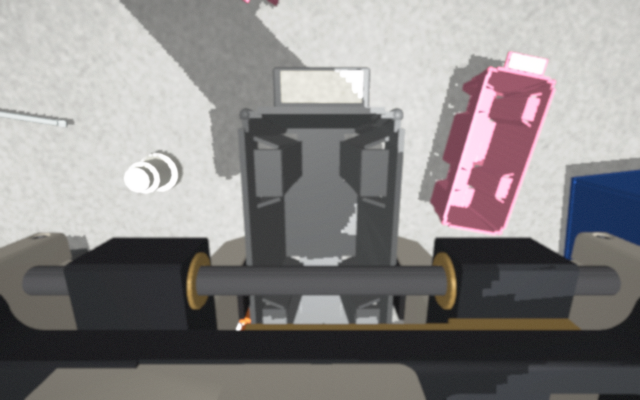

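View pics/s2.png

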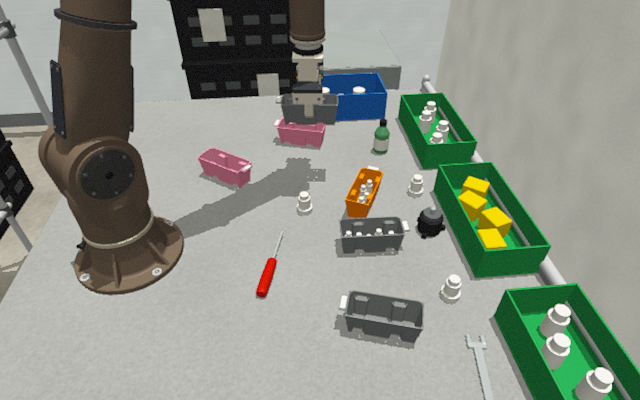

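```bash
cat > held.py <<'E'
import sys
from h import *
z=np.load(sys.argv[1]);c=imaging.get_calibration("wrist");c=dict(c);c["extrinsics"]=z["E"]
pos=np.array([float(a) for a in sys.argv[2:5]])/1000; th=float(sys.argv[5])
P=(cloud(z["im"],z["d"],c)-pos)@frame(th)*1000  # tool frame (z down)
m=(z["d"]>0)&(P[...,2]>-50)&(P[...,2]<-25)&(abs(P[...,1])<45)&(P[...,0]>15)
v,u=np.nonzero(m); q=P[m]
print(len(q),"zmin/med",np.percentile(q[:,2],[1,50,99]).round(1),"x",np.percentile(q[:,0],[1,99,99.8]).round(1))
h,e=np.histogram(q[:,0],bins=np.arange(20,100,5))
for a in range(20,96,6):
    s=q[(q[:,0]>=a)&(q[:,0]<a+6)]
    if len(s)>5: print(a,len(s),"y",s[:,1].min().round(1),s[:,1].max().round(1),"mid",((s[:,1].min()+s[:,1].max())/2).round(2),"ztop",np.percentile(s[:,2],3).round(1))
E
python3 held.py pics/w2.npz 459.6 287.6 201.8 83.42
```

```text
9375 zmin/med [-35.3 -33.3 -25.1] x [16.7 88.6 89. ]
20 347 y -31.3 32.6 mid 0.66 ztop -35.1
26 374 y -31.5 32.7 mid 0.56 ztop -35.0
32 395 y -31.3 32.8 mid 0.75 ztop -35.0
38 437 y -31.3 32.8 mid 0.74 ztop -35.0
44 463 y -31.7 32.7 mid 0.51 ztop -35.0
50 484 y -31.5 32.7 mid 0.59 ztop -35.1
56 461 y -31.6 32.8 mid 0.59 ztop -34.9
62 466 y -31.4 32.7 mid 0.66 ztop -35.0
68 1466 y -30.6 31.9 mid 0.64 ztop -35.0
74 1736 y -29.9 30.6 mid 0.37 ztop -34.8
80 1631 y -17.3 18.7 mid 0.73 ztop -34.8
86 826 y -17.4 18.6 mid 0.57 ztop -34.7
```

```bash
python3 -c "
from h import *
goto(617,125,300,87.4)"
```

```text
t 5.3 pos [459.4 287.5 200.4] yaw 83.42 tilt [0.0022 0.0018] F [-0.1 -0.2 -3.1] w 0.686
j [-0.74  0.32  0.1   1.82 -0.04  1.    0.84]
delta_pos [-0.7016 -0.5726 -0.3983] dr [ 0.001   0.001  -0.0347]
```

Call:
send_rows(
  claw=[1, 1, 1, 1, 1],
  delta_pos=[
    [-0.03, -0.02, -0.05],
    [-0.1, -0.08, -0.13],
    [-0.2, -0.16, -0.2],
    [-0.3, -0.24, -0.27],
    [-0.4, -0.32, -0.32],
  ],
  dr=[
    [0, 0, 0],
    [0, 0, -0.01],
    [0, 0, -0.02],
    [0, 0, -0.03],
    [0, 0, -0.0347],
  ],
)

```text
clock: 5.8
position: [0.5494, 0.1951, 0.2785]
ee_rot: [-0.07, -3.14, 0.001]
force: [0.6, -0.6, -2.6]
width: 0.686
```

Call:
send_rows(
  claw=[1, 1, 1, 1, 1],
  delta_pos=[
    [-0.09, -0.08, -0.03],
    [-0.17, -0.14, -0.05],
    [-0.23, -0.2, -0.07],
    [-0.27, -0.23, -0.08],
    [-0.28, -0.24, -0.08],
  ],
  dr=[
    [0, 0, 0],
    [0, 0, 0],
    [0, 0, 0],
    [0, 0, 0],
    [0, 0, 0],
  ],
)

```text
clock: 6.3
position: [0.6167, 0.1318, 0.2978]
ee_rot: [-0.074, -3.14, 0.001]
force: [0.1, 0.6, -2.0]
width: 0.684
```

Call:
send_rows(
  claw=[1, 1, 1, 1, 1],
  delta_pos=[
    [0, 0, 0],
    [0, 0, 0],
    [0, 0, 0],
    [0, 0, 0],
    [0, 0, 0],
  ],
  dr=[
    [0, 0, 0],
    [0, 0, 0],
    [0, 0, 0],
    [0, 0, 0],
    [0, 0, 0],
  ],
)

```text
clock: 6.8
position: [0.6159, 0.1335, 0.2991]
ee_rot: [0.07, 3.141, 0.0]
force: [-0.7, -0.5, -2.4]
width: 0.685
```

```bash
python3 w.py w3
```

```text
t 6.8 pos [615.9 133.5 299.1] yaw 87.44 tilt [0.0001 0.0002] F [-0.7 -0.5 -2.4] w 0.685
j [-0.43  0.4   0.19  1.46 -0.08  1.29  1.3 ]
delta_pos [ 2.4374 -0.6438  1.196 ] dr [ 0.0001  0.     -0.0224]
table [-0.0018 -0.      0.0647]
[294.  11.] 393 rect [428.7 112.1] [22.6 21.5] 87.2 z [0.0564 0.0576 0.0587]
[564.  43.] 824 rect [479.6 418.3] [91.5 40.5] 13.7 z [0.0534 0.0598 0.0642]
[ 21. 139.] 1559 rect [ 558.9 -242.8] [ 36.9 164.7] 69.7 z [0.0534 0.0604 0.0637]
[183. 155.] 2661 rect [584.3 -32.4] [ 65.3 164.5] 87.9 z [0.0531 0.0597 0.0638]
[499. 217.] 572 rect [683.3 369.5] [30.7 48.2] 47.6 z [0.0548 0.0673 0.0736]
```

View pics/w3.png

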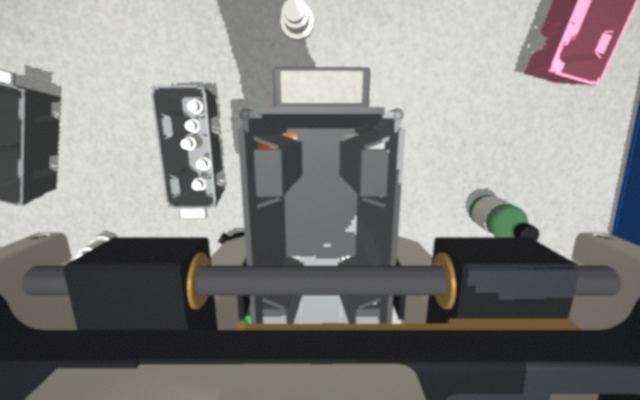

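```bash
cat > rim.py <<'E'
# rim edge fit: file, guess cx cy yaw(long,tab dir), z lo hi
import sys
from h import *
z=np.load(sys.argv[1]);cam=sys.argv[2];c=dict(imaging.get_calibration(cam));c["extrinsics"]=z["E"]
cx,cy,yaw,zl,zh=[float(a) for a in sys.argv[3:8]]
P=cloud(z["im"],z["d"],c)*1000
for it in range(3):
    t=np.radians(yaw);A=np.array([[np.cos(t),np.sin(t)],[-np.sin(t),np.cos(t)]])
    q=(P[...,:2]-[cx,cy])@A.T
    m=(z["d"]>0)&(P[...,2]>zl)&(P[...,2]<zh)&(abs(q[...,0])<100)&(abs(q[...,1])<42)
    q=q[m]; X=[];L=[];U=[]
    for a in np.arange(-66,66,4):
        s=q[(q[:,0]>=a)&(q[:,0]<a+4)]
        if len(s)>4 and np.ptp(s[:,1])>45: X.append(a+2);L.append(s[:,1].min());U.append(s[:,1].max())
    X=np.array(X);pl=np.polyfit(X,L,1);pu=np.polyfit(X,U,1)
    side=q[(abs(q[:,1])>21)&(abs(q[:,1])<30)]
    x0,x1=side[:,0].min(),side[:,0].max(); tab=q[abs(q[:,1])<15][:,0].max()
    slope=(pl[0]+pu[0])/2; mid=(np.mean(L)+np.mean(U))/2; mx=(x0+x1)/2
    print("n",len(q),"slopes deg",np.degrees([pl[0],pu[0]]).round(2),"width",round(np.mean(U)-np.mean(L),1),"x",x0.round(1),x1.round(1),"tab",tab.round(1))
    cx,cy=np.array([cx,cy])+A.T@[mx,mid]; yaw+=np.degrees(np.arctan(slope))
print("centre",round(cx,1),round(cy,1),"yaw",round(yaw,2),"zmed",np.median(P[...,2][m]).round(1))
E
python3 rim.py pics/w3.npz wrist 577 -32 -2.3 52 75
python3 - <<'E'
from h import *
z=np.load("pics/top0.npz");np.savez("pics/t0.npz",im=z["im"],d=z["d"],E=imaging.get_calibration("top")["extrinsics"])
E
python3 rim.py pics/t0.npz top 577 -32 -2.3 50 75;python3 rim.py pics/w1.npz wrist 459.5 288 173.5 52 75
```

```text
n 2661 slopes deg [0.22 0.12] width 63.9 x -74.9 75.0 tab 87.7
n 2661 slopes deg [ 0.07 -0.03] width 63.9 x -74.9 74.9 tab 87.6
n 2661 slopes deg [ 0.05 -0.05] width 63.9 x -74.9 74.9 tab 87.6
centre 577.0 -31.9 yaw -2.11 zmed 59.7
n 361 slopes deg [-0.73  0.74] width 61.3 x -74.1 74.3 tab 86.3
n 361 slopes deg [-0.68  0.71] width 61.2 x -73.9 74.2 tab 86.2
n 361 slopes deg [-1.01  0.69] width 61.4 x -74.1 74.1 tab 86.0
centre 577.3 -31.5 yaw -2.44 zmed 59.6
n 2296 slopes deg [-0.19  0.1 ] width 62.9 x -74.8 75.1 tab 88.8
n 2296 slopes deg [-0.15  0.14] width 62.9 x -74.9 74.9 tab 88.7
n 2296 slopes deg [-0.15  0.15] width 62.9 x -74.9 74.9 tab 88.7
centre 459.3 287.8 yaw 173.45 zmed 61.4
```

```bash
python3 -c "
from h import *
goto(577.1,-32.4,180,87.8)"
```

```text
t 6.85 pos [616.  133.3 299.1] yaw 87.42 tilt [0.0001 0.0002] F [ 0.3 -0.1 -2.2] w 0.683
j [-0.43  0.4   0.19  1.46 -0.08  1.29  1.3 ]
delta_pos [ 0.1257 -0.6693  0.4762] dr [ 0.0001  0.0001 -0.0033]
```

Call:
send_rows(
  claw=[1, 1, 1, 1, 1],
  delta_pos=[
    [0.01, -0.04, 0],
    [0.03, -0.14, 0.02],
    [0.05, -0.27, 0.06],
    [0.08, -0.4, 0.12],
    [0.1, -0.52, 0.2],
  ],
  dr=[
    [0, 0, 0],
    [0, 0, 0],
    [0, 0, 0],
    [0, 0, -0.002],
    [0, 0, -0.003],
  ],
)

```text
clock: 7.35
position: [0.5849, 0.0018, 0.2494]
ee_rot: [0.063, 3.139, -0.0]
force: [0.9, -0.6, -3.1]
width: 0.686
```

Call:
send_rows(
  claw=[1, 1, 1, 1, 1],
  delta_pos=[
    [0.01, -0.06, 0.08],
    [0.02, -0.11, 0.16],
    [0.026, -0.14, 0.23],
    [0.026, -0.15, 0.27],
    [0.026, -0.15, 0.276],
  ],
  dr=[
    [0, 0, 0],
    [0, 0, 0],
    [0, 0, 0],
    [0, 0, 0],
    [0, 0, 0],
  ],
)

```text
clock: 7.85
position: [0.5765, -0.0336, 0.1791]
ee_rot: [-0.063, -3.139, 0.0]
force: [0.2, 0.7, -2.3]
width: 0.683
```

Call:
send_rows(
  claw=[1, 1, 1, 1, 1],
  delta_pos=[
    [0, 0, 0],
    [0, 0, 0],
    [0, 0, 0],
    [0, 0, 0],
    [0, 0, 0],
  ],
  dr=[
    [0, 0, 0],
    [0, 0, 0],
    [0, 0, 0],
    [0, 0, 0],
    [0, 0, 0],
  ],
)

```text
clock: 8.35
position: [0.5775, -0.0328, 0.1803]
ee_rot: [0.062, 3.14, 0.0]
force: [0.3, 0.6, -2.2]
width: 0.683
```

```bash
python3 -c "
from h import *
goto(577.1,-32.4,100,87.8)"
```

```text
t 8.35 pos [577.5 -32.8 180.3] yaw 87.75 tilt [0.0006 0.0001] F [ 0.3  0.6 -2.2] w 0.683
j [-0.19  0.4   0.22  1.76 -0.1   0.99  1.59]
delta_pos [0.0019 0.0014 0.3213] dr [ 0.0001  0.0003 -0.0004]
```

Call:
send_rows(
  claw=[1, 1, 1, 1, 1],
  delta_pos=[
    [0.001, 0.001, 0.08],
    [0.002, 0.001, 0.17],
    [0.002, 0.001, 0.25],
    [0.002, 0.001, 0.3],
    [0.002, 0.001, 0.321],
  ],
  dr=[
    [0, 0, 0],
    [0, 0, 0],
    [0, 0, 0],
    [0, 0, 0],
    [0, 0, 0],
  ],
)

```text
clock: 8.85
position: [0.5763, -0.0326, 0.0986]
ee_rot: [-0.062, -3.139, 0.0]
force: [-0.1, -0.1, -2.4]
width: 0.682
```

Call:
send_rows(
  claw=[1, 1, 1, 1, 1],
  delta_pos=[
    [0, 0, 0.005],
    [0, 0, 0.015],
    [0, 0, 0.025],
    [0, 0, 0.035],
    [0, 0, 0.045],
  ],
  dr=[
    [0, 0, 0],
    [0, 0, 0],
    [0, 0, 0],
    [0, 0, 0],
    [0, 0, 0],
  ],
)

```text
clock: 9.35
position: [0.577, -0.0327, 0.0886]
ee_rot: [0.062, 3.14, 0.0]
force: [-0.5, -0.1, -2.4]
width: 0.688
```

```bash
python3 -c "
from h import *
goto(577.1,-32.4,83,87.8)"; python3 w.py s4 side
```

```text
t 9.35 pos [577.  -32.7  88.6] yaw 87.74 tilt [0.0006 0.0001] F [-0.5 -0.1 -2.4] w 0.688
j [-0.17  0.51  0.19  1.85 -0.13  0.79  1.62]
delta_pos [-0.0002  0.0011  0.0225] dr [ 0.0001  0.0003 -0.0005]
t 9.35 pos [577.  -32.7  88.6] yaw 87.74 tilt [0.0006 0.0001] F [-0.5 -0.1 -2.4] w 0.688
j [-0.17  0.51  0.19  1.85 -0.13  0.79  1.62]
delta_pos [2.3117 0.0395 0.3532] dr [ 0.      0.0003 -0.0197]
[433. 144.] 371 rect [809.7 332.3] [ 91.1 217.8] 27.6 z [0.0541 0.0639 0.073 ]
[442. 126.] 71 rect [889.6 392.8] [20.3 36.8] 0.7 z [0.0531 0.0651 0.0733]
[302. 130.] 138 rect [443.  423.7] [ 46.6 154.4] 88.9 z [0.0532 0.0573 0.0613]
[437. 138.] 102 rect [851.1 326. ] [30.8 36.3] 72.6 z [0.0528 0.0657 0.0729]
[459. 171.] 190 rect [856.5 153.2] [ 8.9 85.5] 89.7 z [0.0548 0.0637 0.0731]
[478. 233.] 793 rect [803.7 -18.6] [ 96.3 334.8] 17.5 z [0.0542 0.0637 0.0726]
[473. 184.] 128 rect [889.9 107.9] [50.6 50.5] 57.8 z [0.0523 0.0536 0.0553]
[351. 191.] 61 rect [554.9 103.1] [77.1 15.5] 64.0 z [0.0528 0.0582 0.0624]
[472. 199.] 232 rect [858.4  45.4] [50.  57.4] 34.3 z [0.0523 0.0534 0.0548]
[304. 1
[... 230 characters left out ...]
33.] 577 rect [584.1 -40.1] [ 63.2 164.4] 85.6 z [0.0554 0.0614 0.0716]
[492. 238.] 330 rect [851.  -93.6] [49.7 59.6] 0.8 z [0.0525 0.0537 0.0553]
[455. 279.] 88 rect [ 724.1 -203.2] [24.4 22.8] 44.0 z [0.0537 0.0556 0.0575]
[380. 309.] 941 rect [ 553.4 -263. ] [ 66.9 163.8] 72.4 z [0.053  0.0593 0.0629]
[532. 296.] 268 rect [ 856.3 -267.6] [ 5.  85.5] 89.5 z [0.0543 0.0646 0.0729]
[527. 344.] 699 rect [ 798.  -356.2] [  4.  187.6] 0.0 z [0.0543 0.0638 0.0733]
[559. 315.] 291 rect [ 886.6 -312.4] [26.5 40.5] 0.3 z [0.0533 0.064  0.0742]
[559. 345.] 403 rect [ 855.5 -374. ] [35.2 38.7] 22.9 z [0.0535 0.0651 0.0742]
[596. 377.] 246 rect [ 886.6 -436.3] [26.7 27.1] 0.2 z [0.0534 0.0661 0.0744]
```

View pics/s4.png

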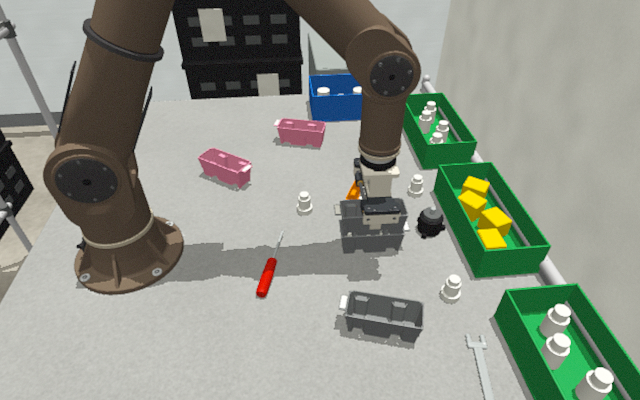

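Aligned above the base; lower the last 5–6 mm.

Call:
send_rows(
  claw=[1, 1, 1, 1, 1],
  delta_pos=[
    [0, 0.001, 0.004],
    [0, 0.001, 0.01],
    [0, 0.001, 0.016],
    [0, 0.001, 0.022],
    [0, 0.001, 0.022],
  ],
  dr=[
    [0, 0, 0],
    [0, 0, 0],
    [0, 0, 0],
    [0, 0, 0],
    [0, 0, 0],
  ],
)

```text
clock: 9.9
position: [0.577, -0.0325, 0.0834]
ee_rot: [0.062, 3.141, 0.0]
force: [-2.1, 0.4, 3.8]
width: 0.685
```

```bash
python3 -c "
from h import *
goto(577.1,-32.4,83,87.8)"
```

```text
t 9.9 pos [577.  -32.5  83.4] yaw 87.73 tilt [0.0003 0.0002] F [-2.1  0.4  3.8] w 0.685
j [-0.17  0.52  0.19  1.86 -0.13  0.78  1.62]
delta_pos [-0.0005  0.0003  0.0016] dr [ 0.0001  0.0002 -0.0006]
```

Seated (force reversed to +3.8 N at z = 83.4 mm, as expected for 54 mm). Release and rise.

Call:
send_rows(
  claw=[0.2, -0.2, -0.6, -1, -1],
  delta_pos=[
    [0, 0, 0],
    [0, 0, 0],
    [0, 0, 0],
    [0, 0, 0],
    [0, 0, 0],
  ],
  dr=[
    [0, 0, 0],
    [0, 0, 0],
    [0, 0, 0],
    [0, 0, 0],
    [0, 0, 0],
  ],
)

```text
clock: 10.4
position: [0.577, -0.0324, 0.0829]
ee_rot: [0.062, 3.141, 0.0]
force: [0.7, -0.9, -0.4]
width: 0.897
```

Call:
send_rows(
  claw=[-1, -1, -1, -1, -1],
  delta_pos=[
    [0, 0, 0],
    [0, 0, -0.03],
    [0, 0, -0.12],
    [0, 0, -0.25],
    [0, 0, -0.4],
  ],
  dr=[
    [0, 0, 0],
    [0, 0, 0],
    [0, 0, 0],
    [0, 0, 0],
    [0, 0, 0],
  ],
)

```text
clock: 10.9
position: [0.5762, -0.0324, 0.1838]
ee_rot: [-0.062, -3.139, 0.0]
force: [1.1, -0.2, -0.2]
width: 1.003
```

```bash
python3 -c "
from h import *
goto(580,-245,300,72.5)"
```

```text
t 10.9 pos [576.2 -32.4 183.8] yaw 87.74 tilt [-0.0017 -0.0001] F [ 1.1 -0.2 -0.2] w 1.003
j [-0.2   0.4   0.22  1.76 -0.1   1.    1.59]
delta_pos [-0.0482 -0.8491 -0.4646] dr [-0.0002 -0.0008  0.133 ]
```

Call:
send_rows(
  claw=[-1, -1, -1, -1, -1],
  delta_pos=[
    [0, -0.04, -0.1],
    [-0.01, -0.15, -0.2],
    [-0.02, -0.3, -0.3],
    [-0.03, -0.47, -0.4],
    [-0.04, -0.64, -0.46],
  ],
  dr=[
    [0, 0, 0],
    [0, 0, 0.03],
    [0, 0, 0.07],
    [0, 0, 0.11],
    [0, 0, 0.133],
  ],
)

```text
clock: 11.4
position: [0.5809, -0.1942, 0.301]
ee_rot: [0.481, 3.101, 0.0]
force: [0.4, -1.4, -0.3]
width: 0.999
```

```bash
python3 -c "
from h import *
goto(580,-245,300,72.5)"
```

```text
t 11.4 pos [ 580.9 -194.2  301. ] yaw 72.37 tilt [ 0.0032 -0.0005] F [ 0.4 -1.4 -0.3] w 0.999
j [-0.01  0.37  0.35  1.52 -0.13  1.28  1.62]
delta_pos [-0.0581 -0.1948  0.0039] dr [ 0.0002  0.0016 -0.0011]
```

Call:
send_rows(
  claw=[-1, -1, -1, -1, -1],
  delta_pos=[
    [-0.02, -0.08, 0],
    [-0.045, -0.15, 0],
    [-0.058, -0.19, 0],
    [-0.058, -0.195, 0],
    [-0.058, -0.195, 0],
  ],
  dr=[
    [0, 0, 0],
    [0, 0, 0],
    [0, 0, 0],
    [0, 0, 0],
    [0, 0, 0],
  ],
)

```text
clock: 11.9
position: [0.5797, -0.2428, 0.2979]
ee_rot: [-0.477, -3.105, -0.001]
force: [0.5, 0.7, 0.4]
width: 1.0
```

Call:
send_rows(
  claw=[-1, -1, -1, -1, -1],
  delta_pos=[
    [0, 0, 0],
    [0, 0, 0],
    [0, 0, 0],
    [0, 0, 0],
    [0, 0, 0],
  ],
  dr=[
    [0, 0, 0],
    [0, 0, 0],
    [0, 0, 0],
    [0, 0, 0],
    [0, 0, 0],
  ],
)

```text
clock: 12.4
position: [0.5797, -0.2434, 0.298]
ee_rot: [0.478, 3.105, 0.0]
force: [0.2, -0.0, -0.1]
width: 0.996
```

```bash
python3 w.py w5; python3 rim.py pics/w5.npz wrist 559.5 -263.4 162.5 52 75; python3 rim.py pics/w5.npz wrist 577 -32 177.8 106 125
```

```text
t 12.4 pos [ 579.7 -243.4  298. ] yaw 72.51 tilt [0.     0.0001] F [ 0.2 -0.  -0.1] w 0.996
j [ 0.07  0.4   0.36  1.48 -0.14  1.29  1.71]
delta_pos [2.5043 0.2317 1.192 ] dr [ 0.      0.     -0.1526]
table [-0.0018 -0.0003  0.0119]
[590.  81.] 1585 rect [582.2 111. ] [118.9  64.4] 63.4 z [0.0531 0.0581 0.0642]
[499. 118.] 2574 rect [577.6 -22.2] [ 33.2 134.8] 87.5 z [0.0561 0.0582 0.0717]
[465. 123.] 1393 rect [575.4 -54.6] [ 22.6 149.7] 86.2 z [0.0541 0.0624 0.0694]
[301. 150.] 2320 rect [ 552.7 -259.7] [ 63.9 163.7] 72.6 z [0.0531 0.0612 0.064 ]
[638. 203.] 41 rect [742.4 144.1] [ 5.7 18.4] 87.4 z [0.0526 0.0546 0.0562]
[534. 227.] 677 rect [732.4   9.3] [43.5 32.1] 74.1 z [0.0552 0.0569 0.0687]
[382. 260.] 173 rect [ 718.9 -198.2] [22.3 15.1] 71.7 z [0.0551 0.0575 0.0585]
[427. 313.] 57 rect [ 816.8 -158.3] [ 0.8 39.4] 89.3 z [0.0546 0.0628 0.0724]
[348. 321.] 87 rect [ 797.9 -273. ] [32.3  8. ] 76.9 z [0.053  0.0573 0.0629]
n 2320 slopes deg [0.38 0.22] width 63.1 x -73.9 74.8 tab 89.4
n 2320 slopes deg [ 0.08 -0.08] width 63.1 x -74.3 74.3 tab 89.0
n 2320 slopes deg [ 0.08 -0.08] width 63.1 x -74.3 74.3 tab 88.9
centre 559.5 -261.7 yaw 162.79 zmed 61.2
n 4494 slopes deg [ 0.02 -0.04] width 64.4 x -75.0 75.0 tab 89.0
n 4494 slopes deg [ 0.03 -0.05] width 64.4 x -75.0 75.0 tab 89.0
n 4494 slopes deg [ 0.04 -0.04] width 64.4 x -75.0 75.0 tab 89.0
centre 577.0 -31.7 yaw 177.78 zmed 114.1
```

View pics/w5.png

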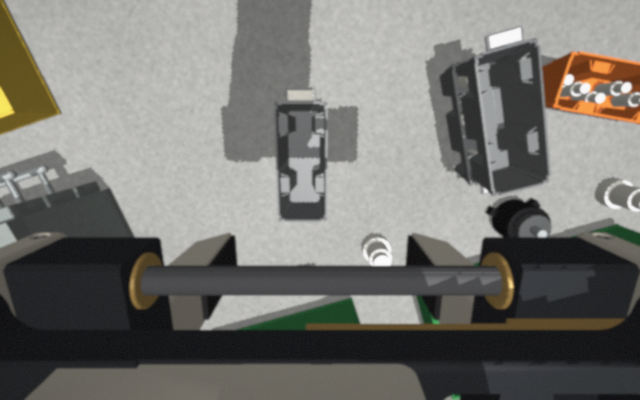

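```bash
python3 -c "
from h import *
goto(559.5,-261.7,120,72.8)"
```

```text
t 12.45 pos [ 579.7 -243.5  298. ] yaw 72.5 tilt [0. 0.] F [ 0.3 -0.6 -0.6] w 0.996
j [ 0.07  0.4   0.36  1.48 -0.14  1.29  1.71]
delta_pos [ 0.0551 -0.0938  0.7119] dr [ 0.     -0.     -0.0026]
```

Call:
send_rows(
  claw=[-1, -1, -1, -1, -1],
  delta_pos=[
    [0.02, -0.03, 0.15],
    [0.04, -0.07, 0.33],
    [0.055, -0.094, 0.51],
    [0.055, -0.094, 0.66],
    [0.055, -0.094, 0.712],
  ],
  dr=[
    [0, 0, 0],
    [0, 0, 0],
    [0, 0, 0],
    [0, 0, -0.0026],
    [0, 0, -0.0026],
  ],
)

```text
clock: 12.95
position: [0.5572, -0.2609, 0.1163]
ee_rot: [-0.47, -3.101, -0.002]
force: [-0.0, 0.5, -0.1]
width: 1.0
```

Call:
send_rows(
  claw=[-1, -1, -1, -1, -1],
  delta_pos=[
    [0, 0, 0],
    [0, 0, 0],
    [0, 0, 0],
    [0, 0, 0],
    [0, 0, 0],
  ],
  dr=[
    [0, 0, 0],
    [0, 0, 0],
    [0, 0, 0],
    [0, 0, 0],
    [0, 0, 0],
  ],
)

```text
clock: 13.45
position: [0.5602, -0.262, 0.1211]
ee_rot: [0.469, 3.104, -0.0]
force: [-0.2, 0.2, 0.3]
width: 0.999
```

```bash
python3 -c "
from h import *
goto(559.5,-261.7,29.5,72.8)"
```

```text
t 13.45 pos [ 560.2 -262.   121.1] yaw 72.8 tilt [ 0.0019 -0.0005] F [-0.2  0.2  0.3] w 0.999
j [ 0.14  0.53  0.32  1.73 -0.2   0.91  1.81]
delta_pos [3.600e-03 3.000e-04 3.666e-01] dr [0.    0.001 0.   ]
```

Call:
send_rows(
  claw=[-1, -1, -1, -1, -1],
  delta_pos=[
    [0.003, 0, 0.1],
    [0.003, 0, 0.2],
    [0.003, 0, 0.29],
    [0.003, 0, 0.35],
    [0.003, 0, 0.366],
  ],
  dr=[
    [0, 0, 0],
    [0, 0, 0],
    [0, 0, 0],
    [0, 0, 0],
    [0, 0, 0],
  ],
)

```text
clock: 13.95
position: [0.5581, -0.2612, 0.0272]
ee_rot: [-0.469, -3.104, -0.001]
force: [-1.3, 0.6, -0.5]
width: 0.997
```

Call:
send_rows(
  claw=[-1, 0, 0.3, 1, 1],
  delta_pos=[
    [0, 0, 0],
    [0, 0, 0],
    [0, 0, 0],
    [0, 0, 0],
    [0, 0, 0],
  ],
  dr=[
    [0, 0, 0],
    [0, 0, 0],
    [0, 0, 0],
    [0, 0, 0],
    [0, 0, 0],
  ],
)

```text
clock: 14.45
position: [0.5591, -0.2618, 0.029]
ee_rot: [0.47, 3.105, -0.0]
force: [-0.3, -0.7, 0.7]
width: 0.703
```

Call:
send_rows(
  claw=[1, 1, 1, 1, 1],
  delta_pos=[
    [0, 0, 0],
    [0, 0, 0],
    [0, 0, 0],
    [0, 0, 0],
    [0, 0, 0],
  ],
  dr=[
    [0, 0, 0],
    [0, 0, 0],
    [0, 0, 0],
    [0, 0, 0],
    [0, 0, 0],
  ],
)

```text
clock: 14.95
position: [0.5591, -0.2619, 0.0289]
ee_rot: [0.47, 3.105, -0.0]
force: [-0.7, 0.8, 6.8]
width: 0.684
```

Call:
send_rows(
  claw=[1, 1, 1, 1, 1],
  delta_pos=[
    [0, 0, -0.02],
    [0, 0, -0.06],
    [0, 0, -0.12],
    [0, 0, -0.18],
    [0, 0, -0.24],
  ],
  dr=[
    [0, 0, 0],
    [0, 0, 0],
    [0, 0, 0],
    [0, 0, 0],
    [0, 0, 0],
  ],
)

```text
clock: 15.45
position: [0.559, -0.2617, 0.0903]
ee_rot: [0.47, 3.105, -0.0]
force: [-0.9, 0.2, -1.5]
width: 0.686
```

Call:
send_rows(
  claw=[1, 1, 1, 1, 1],
  delta_pos=[
    [0, 0, -0.1],
    [0, 0, -0.25],
    [0, 0, -0.42],
    [0, 0, -0.59],
    [0, 0, -0.74],
  ],
  dr=[
    [0, 0, 0],
    [0, 0, 0],
    [0, 0, 0],
    [0, 0, 0],
    [0, 0, 0],
  ],
)

```text
clock: 15.95
position: [0.5586, -0.2618, 0.2772]
ee_rot: [0.47, 3.104, -0.001]
force: [1.3, -0.1, -1.9]
width: 0.685
```

```bash
python3 w.py w6 | head -3;python3 -c "
from h import *
goto(560,-200,300,0)"
```

```text
t 15.95 pos [ 558.6 -261.8  277.2] yaw 72.78 tilt [ 0.0021 -0.0007] F [ 1.3 -0.1 -1.9] w 0.685
j [ 0.1   0.39  0.36  1.54 -0.15  1.23  1.76]
delta_pos [2.4467 0.3386 1.1032] dr [-0.0002  0.0011 -0.1503]
t 16.0 pos [ 560.8 -263.1  283.6] yaw 72.76 tilt [ 0.0101 -0.0035] F [ 2.5 -1.5  3.2] w 0.682
j [ 0.1   0.39  0.37  1.53 -0.14  1.24  1.76]
delta_pos [ 0.0773  0.2401 -0.0667] dr [0.0032 0.0047 0.635 ]
```

View pics/w6.png

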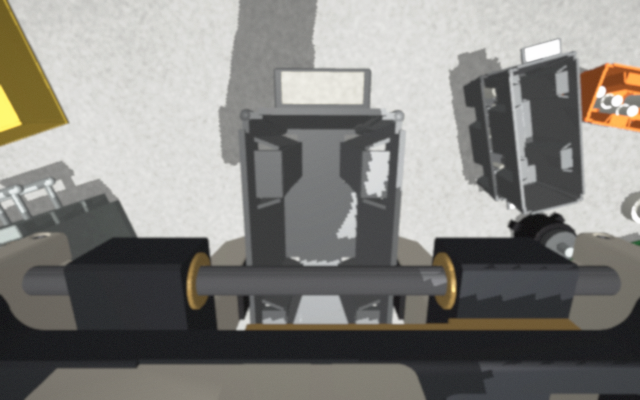

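Call:
send_rows(
  claw=[1, 1, 1, 1, 1],
  delta_pos=[
    [0, 0, 0],
    [0, 0, 0],
    [0, 0, 0],
    [0, 0, 0],
    [0, 0, 0],
  ],
  dr=[
    [0, 0, 0.03],
    [0, 0, 0.09],
    [0, 0, 0.16],
    [0, 0, 0.23],
    [0, 0, 0.3],
  ],
)

```text
clock: 16.5
position: [0.5585, -0.2616, 0.2744]
ee_rot: [1.375, 2.824, 0.001]
force: [0.2, 0.0, -2.2]
width: 0.686
```

Call:
send_rows(
  claw=[1, 1, 1, 1, 1],
  delta_pos=[
    [0, 0, 0],
    [0, 0, 0],
    [0, 0, 0],
    [0, 0, 0],
    [0, 0, 0],
  ],
  dr=[
    [0, 0, 0.07],
    [0, 0, 0.14],
    [0, 0, 0.21],
    [0, 0, 0.28],
    [0, 0, 0.35],
  ],
)

```text
clock: 17.0
position: [0.5586, -0.2615, 0.2743]
ee_rot: [2.26, 2.182, 0.001]
force: [0.4, -0.3, -0.9]
width: 0.685
```

Call:
send_rows(
  claw=[1, 1, 1, 1, 1],
  delta_pos=[
    [0, 0, 0],
    [0, 0, 0],
    [0, 0, 0],
    [0, 0, 0],
    [0, 0, 0],
  ],
  dr=[
    [0, 0, 0.07],
    [0, 0, 0.14],
    [0, 0, 0.21],
    [0, 0, 0.28],
    [0, 0, 0.35],
  ],
)

```text
clock: 17.5
position: [0.5586, -0.2614, 0.2743]
ee_rot: [-2.871, -1.275, -0.002]
force: [-0.6, -0.7, -1.5]
width: 0.687
```

```bash
python3 -c "
from h import *
goto(577,-31.7,300,-92.2)"
```

```text
t 17.5 pos [ 558.6 -261.4  274.3] yaw -42.12 tilt [0.0008 0.0006] F [-0.6 -0.7 -1.5] w 0.687
j [-0.2   0.47  0.84  1.57 -0.37  1.26 -0.03]
delta_pos [ 0.731  -0.5616 -0.1021] dr [-1.00e-04 -5.00e-04  4.37e-01]
```

Call:
send_rows(
  claw=[1, 1, 1, 1, 1],
  delta_pos=[
    [0.02, -0.02, -0.01],
    [0.08, -0.06, -0.03],
    [0.16, -0.12, -0.05],
    [0.25, -0.19, -0.08],
    [0.34, -0.26, -0.1],
  ],
  dr=[
    [0, 0, 0.06],
    [0, 0, 0.12],
    [0, 0, 0.18],
    [0, 0, 0.24],
    [0, 0, 0.3],
  ],
)

```text
clock: 18.0
position: [0.5668, -0.154, 0.2997]
ee_rot: [-3.119, -0.37, -0.002]
force: [0.3, -0.3, -2.6]
width: 0.681
```

```bash
python3 -c "
from h import *
goto(577,-31.7,300,-92.2)"
```

```text
t 18.0 pos [ 566.8 -154.   299.7] yaw -76.48 tilt [0.0011 0.0009] F [ 0.3 -0.3 -2.6] w 0.681
j [-0.52  0.45  1.04  1.61 -0.4   1.31 -0.75]
delta_pos [ 0.154  -0.466  -0.0008] dr [-0.0004 -0.0006  0.1372]
```

Call:
send_rows(
  claw=[1, 1, 1, 1, 1],
  delta_pos=[
    [0.04, -0.12, 0],
    [0.08, -0.24, 0],
    [0.12, -0.36, 0],
    [0.145, -0.44, 0],
    [0.154, -0.466, 0],
  ],
  dr=[
    [0, 0, 0.04],
    [0, 0, 0.08],
    [0, 0, 0.11],
    [0, 0, 0.13],
    [0, 0, 0.137],
  ],
)

```text
clock: 18.5
position: [0.5767, -0.0292, 0.2987]
ee_rot: [-3.14, 0.046, 0.0]
force: [0.1, 0.4, -1.6]
width: 0.686
```

Call:
send_rows(
  claw=[1, 1, 1, 1, 1],
  delta_pos=[
    [0, 0, 0],
    [0, 0, 0],
    [0, 0, 0],
    [0, 0, 0],
    [0, 0, 0],
  ],
  dr=[
    [0, 0, 0],
    [0, 0, 0],
    [0, 0, 0],
    [0, 0, 0],
    [0, 0, 0],
  ],
)

```text
clock: 19.0
position: [0.5764, -0.0335, 0.2986]
ee_rot: [-3.141, 0.053, -0.0]
force: [0.2, -0.5, -2.5]
width: 0.687
```

```bash
python3 w.py w7|head -2; python3 -c "
from h import *
s=readout.observe();p=s['position']*1000;r=R.from_rotvec(s['ee_rot']).as_matrix();y=np.degrees(np.arctan2(r[1,1],r[0,1]))
import subprocess
print(subprocess.run(['python3','held.py','pics/w7.npz']+[str(a) for a in [*p,y]],capture_output=True,text=True).stdout)
goto(577,-31.7,180,-92.2)"; python3 w.py s7 side >/dev/null
```

```text
t 19.0 pos [576.4 -33.5 298.6] yaw -91.94 tilt [0.0002 0.0001] F [ 0.2 -0.5 -2.5] w 0.687
j [-0.78  0.47  1.14  1.64 -0.44  1.32 -1.18]
10316 zmin/med [-36.1 -33.9 -25.1] x [16.8 86.2 86.5]
20 364 y -32.0 32.2 mid 0.1 ztop -35.6
26 393 y -32.1 32.1 mid 0.03 ztop -35.8
32 570 y -32.0 32.3 mid 0.15 ztop -35.8
38 699 y -32.2 32.2 mid 0.01 ztop -35.7
44 707 y -32.1 32.2 mid 0.08 ztop -35.6
50 728 y -32.0 32.2 mid 0.1 ztop -35.7
56 542 y -32.0 32.2 mid 0.12 ztop -35.9
62 509 y -31.7 32.3 mid 0.3 ztop -35.6
68 2009 y -31.3 31.5 mid 0.1 ztop -35.9
74 1652 y -17.6 18.2 mid 0.29 ztop -35.6
80 1686 y -17.9 18.2 mid 0.17 ztop -35.6
86 150 y -17.3 17.6 mid 0.12 ztop -34.6

this script no longer has the robotException ignored in: <_io.TextIOWrapper mode='rw' encoding='UTF-8'>
Traceback (most recent call last):
BrokenPipeError: [Errno 32] Broken pipe
```

View pics/s7.png

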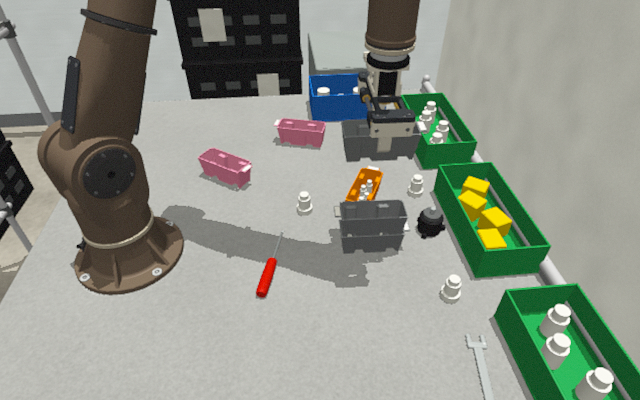

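View pics/w7.png

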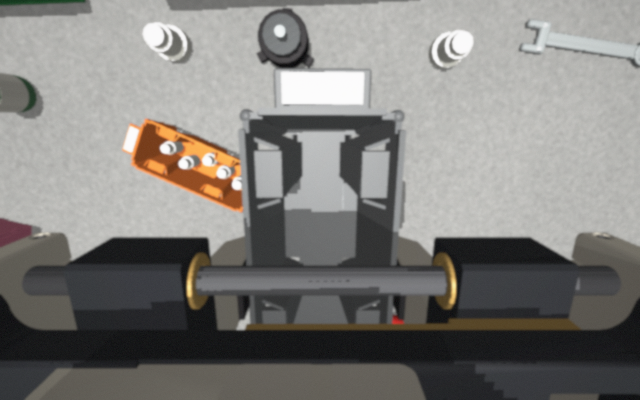

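```bash
python3 - <<'E'
from h import *
for f,p in(("w1",(475.8,288.6,299.2)),("w2",(459.6,287.6,201.8)),("w3",(615.9,133.5,299.1)),("w5",(579.7,-243.4,298)),("w7",(576.4,-33.5,298.6))):
    E=np.load(f"pics/{f}.npz")["E"]; print(f,(E[:3,:3]@np.array(p)/1000+E[:3,3]).round(4)*1000)
goto(577,-31.7,180,-92.2)
c=imaging.get_calibration("wrist"); print((c["extrinsics"][:3,:3]@readout.observe()["position"]+c["extrinsics"][:3,3]).round(4)*1000)
E
python3 held.py pics/w3.npz 615.9 133.5 299.1 87.44|sed -n '1p;4p;12,13p'
python3 held.py pics/w7.npz 576.4 -33.5 298.6 -91.94|sed -n '1p;4p;12,13p'
```

```text
w1 [ -0.6  27.6 170.8]
w2 [ -0.6  27.6 170.8]
w3 [ -0.7  27.5 170.8]
w5 [ -0.5  27.6 170.8]
w7 [  0.5  25.9 170.4]
t 19.1 pos [576.5 -33.1 298.5] yaw -91.91 tilt [0.0001 0.    ] F [ 0.   0.5 -1.9] w 0.687
j [-0.78  0.47  1.14  1.64 -0.44  1.32 -1.18]
delta_pos [ 0.0018 -0.0055  0.474 ] dr [-0.     -0.      0.0026]
[  0.5  25.8 170.4]
9443 zmin/med [-35.4 -33.4 -25.1] x [16.7 88.4 88.8]
32 403 y -31.3 32.9 mid 0.78 ztop -35.3
80 1685 y -17.1 18.9 mid 0.87 ztop -35.1
86 735 y -17.3 18.8 mid 0.78 ztop -34.7
10244 zmin/med [-36.  -33.9 -25.1] x [16.7 86.3 86.6]
32 557 y -32.2 32.0 mid -0.09 ztop -35.8
80 1691 y -18.1 18.0 mid -0.08 ztop -35.5
86 166 y -17.8 17.3 mid -0.25 ztop -34.5
```

```bash
python3 -c "
from h import *
goto(579.2,-32.2,175,-92.2)"
```

```text
t 19.1 pos [576.5 -33.1 298.5] yaw -91.91 tilt [0.0001 0.    ] F [ 0.   0.5 -1.9] w 0.687
j [-0.78  0.47  1.14  1.64 -0.44  1.32 -1.18]
delta_pos [ 0.0107 -0.0038  0.494 ] dr [-0.     -0.      0.0026]
```

Call:
send_rows(
  claw=[1, 1, 1, 1, 1],
  delta_pos=[
    [0.01, -0.004, 0.05],
    [0.01, -0.004, 0.15],
    [0.01, -0.004, 0.27],
    [0.01, -0.004, 0.39],
    [0.01, -0.004, 0.45],
  ],
  dr=[
    [0, 0, 0],
    [0, 0, 0.0026],
    [0, 0, 0.0026],
    [0, 0, 0.0026],
    [0, 0, 0.0026],
  ],
)

```text
clock: 19.6
position: [0.5776, -0.0311, 0.1828]
ee_rot: [3.141, -0.059, -0.006]
force: [-0.3, 0.2, -1.4]
width: 0.684
```

Call:
send_rows(
  claw=[1, 1, 1, 1, 1],
  delta_pos=[
    [0, 0, 0.02],
    [0, 0, 0.04],
    [0, 0, 0.045],
    [0, 0, 0.045],
    [0, 0, 0.045],
  ],
  dr=[
    [0, 0, 0],
    [0, 0, 0],
    [0, 0, 0],
    [0, 0, 0],
    [0, 0, 0],
  ],
)

```text
clock: 20.1
position: [0.5795, -0.0318, 0.1755]
ee_rot: [-3.141, 0.059, -0.002]
force: [-0.7, 0.4, -1.9]
width: 0.685
```

```bash
python3 -c "
from h import *
goto(579.2,-32.2,150,-92.2)"
```

```text
t 20.1 pos [579.5 -31.8 175.5] yaw -92.17 tilt [0.0013 0.0001] F [-0.7  0.4 -1.9] w 0.685
j [-0.71  0.58  1.03  1.8  -0.57  1.08 -1.08]
delta_pos [-0.0015  0.0017  0.102 ] dr [-0.0001 -0.0007  0.0003]
```

Call:
send_rows(
  claw=[1, 1, 1, 1, 1],
  delta_pos=[
    [-0.001, 0.002, 0.025],
    [-0.001, 0.002, 0.055],
    [-0.001, 0.002, 0.085],
    [-0.001, 0.002, 0.1],
    [-0.001, 0.002, 0.11],
  ],
  dr=[
    [0, 0, 0],
    [0, 0, 0],
    [0, 0, 0],
    [0, 0, 0],
    [0, 0, 0],
  ],
)

```text
clock: 20.6
position: [0.5785, -0.0322, 0.1466]
ee_rot: [3.141, -0.06, -0.001]
force: [-0.8, 0.2, -2.1]
width: 0.686
```

Call:
send_rows(
  claw=[1, 1, 1, 1, 1],
  delta_pos=[
    [0, 0, 0.005],
    [0, 0, 0.01],
    [0, 0, 0.015],
    [0, 0, 0.02],
    [0, 0, 0.025],
  ],
  dr=[
    [0, 0, 0],
    [0, 0, 0],
    [0, 0, 0],
    [0, 0, 0],
    [0, 0, 0],
  ],
)

```text
clock: 21.1
position: [0.5789, -0.0322, 0.141]
ee_rot: [-3.141, 0.059, -0.0]
force: [-0.4, -0.3, -0.3]
width: 0.686
```

```bash
python3 -c "
from h import *
goto(579.2,-32.2,137,-92.2)"
```

```text
t 21.1 pos [578.9 -32.2 141. ] yaw -92.17 tilt [0.0002 0.    ] F [-0.4 -0.3 -0.3] w 0.686
j [-0.69  0.62  1.    1.84 -0.61  1.02 -1.05]
delta_pos [0.0013 0.0001 0.0159] dr [-0.     -0.0001  0.0003]
```

Call:
send_rows(
  claw=[1, 1, 1, 1, 1],
  delta_pos=[
    [0.001, 0, 0.003],
    [0.001, 0, 0.007],
    [0.001, 0, 0.011],
    [0.001, 0, 0.015],
    [0.001, 0, 0.015],
  ],
  dr=[
    [0, 0, 0],
    [0, 0, 0],
    [0, 0, 0],
    [0, 0, 0],
    [0, 0, 0],
  ],
)

```text
clock: 21.6
position: [0.579, -0.0322, 0.1371]
ee_rot: [3.141, -0.059, -0.0]
force: [0.1, 0.1, -1.3]
width: 0.686
```

```bash
python3 -c "
from h import *
goto(579.2,-32.2,137,-92.2)"
```

```text
t 21.6 pos [579.  -32.2 137.1] yaw -92.17 tilt [-0.0001 -0.    ] F [ 0.1  0.1 -1.3] w 0.686
j [-0.68  0.62  0.99  1.85 -0.61  1.02 -1.04]
delta_pos [ 0.0007 -0.      0.0005] dr [0.     0.     0.0003]
```

Barely touching or just above; lower 1.5 mm more.

Call:
send_rows(
  claw=[1, 1, 1, 1, 1],
  delta_pos=[
    [0, 0, 0.002],
    [0, 0, 0.004],
    [0, 0, 0.006],
    [0, 0, 0.006],
    [0, 0, 0.006],
  ],
  dr=[
    [0, 0, 0],
    [0, 0, 0],
    [0, 0, 0],
    [0, 0, 0],
    [0, 0, 0],
  ],
)

```text
clock: 22.1
position: [0.5796, -0.0324, 0.1368]
ee_rot: [-3.141, 0.06, -0.002]
force: [-3.1, 1.4, 10.3]
width: 0.686
```

```bash
python3 -c "
from h import *
goto(579.2,-32.2,137,-92.2)"
```

```text
t 22.1 pos [579.6 -32.4 136.8] yaw -92.18 tilt [0.0014 0.0003] F [-3.1  1.4 10.3] w 0.686
j [-0.68  0.62  0.99  1.85 -0.61  1.01 -1.04]
delta_pos [-0.0015 -0.0008 -0.0008] dr [-0.0002 -0.0007  0.0002]
```

Seated at z ≈ 137 (108 mm underside). Release and withdraw.

Call:
send_rows(
  claw=[0.2, -0.2, -0.6, -1, -1],
  delta_pos=[
    [0, 0, -0.003],
    [0, 0, -0.004],
    [0, 0, -0.004],
    [0, 0, -0.004],
    [0, 0, -0.004],
  ],
  dr=[
    [0, 0, 0],
    [0, 0, 0],
    [0, 0, 0],
    [0, 0, 0],
    [0, 0, 0],
  ],
)

```text
clock: 22.6
position: [0.5791, -0.0322, 0.1367]
ee_rot: [3.141, -0.06, 0.0]
force: [-0.2, 0.9, -0.3]
width: 0.897
```

Call:
send_rows(
  claw=[-1, -1, -1, -1, -1],
  delta_pos=[
    [0, 0, 0],
    [0, 0, -0.03],
    [0, 0, -0.12],
    [0, 0, -0.25],
    [0, 0, -0.4],
  ],
  dr=[
    [0, 0, 0],
    [0, 0, 0],
    [0, 0, 0],
    [0, 0, 0],
    [0, 0, 0],
  ],
)

```text
clock: 23.1
position: [0.5784, -0.0322, 0.2377]
ee_rot: [3.141, -0.06, -0.002]
force: [0.7, 0.6, 0.5]
width: 1.004
```

Call:
send_rows(
  claw=[-1, -1, -1, -1, -1],
  delta_pos=[
    [0, 0, -0.1],
    [-0.05, 0.08, -0.25],
    [-0.1, 0.24, -0.35],
    [-0.2, 0.4, -0.4],
    [-0.3, 0.56, -0.4],
  ],
  dr=[
    [0, 0, 0],
    [0, 0, 0],
    [0, 0, 0],
    [0, 0, 0],
    [0, 0, 0],
  ],
)

```text
clock: 23.6
position: [0.4985, -0.1716, 0.339]
ee_rot: [3.14, -0.06, 0.005]
force: [0.1, -1.0, -0.8]
width: 1.001
```

Call:
send_rows(
  claw=[-1, -1, -1, -1, -1],
  delta_pos=[
    [0, 0, 0],
    [0, 0, 0],
    [0, 0, 0],
    [0, 0, 0],
    [0, 0, 0],
  ],
  dr=[
    [0, 0, 0],
    [0, 0, 0],
    [0, 0, 0],
    [0, 0, 0],
    [0, 0, 0],
  ],
)

```text
clock: 24.1
position: [0.4993, -0.1683, 0.3365]
ee_rot: [3.141, -0.057, -0.001]
force: [0.7, 0.1, -0.0]
width: 1.0
```

```bash
python3 w.py s8 side .1 .2; python3 w.py t8 top .1 .2; python3 rim.py pics/t8.npz top 577 -32 -2.2 160 190;python3 rim.py pics/s8.npz side 577 -32 -2.2 160 190; python3 w.py t9 top .047 .08|tail -20
```

```text
t 24.1 pos [ 499.3 -168.3  336.5] yaw -92.06 tilt [-0.0007 -0.0005] F [ 0.7  0.1 -0. ] w 1.0
j [-0.66  0.33  1.2   1.69 -0.31  1.34 -1.01]
delta_pos [-2.0193 -0.6016  1.347 ] dr [ 5.0000e-04 -4.0000e-04  1.5528e+00]
[375. 202.] 2796 rect [578.4 -35.3] [ 68.9 178.3] 87.9 z [0.1117 0.1423 0.1674]
t 24.15 pos [ 499.2 -168.5  336.5] yaw -92.09 tilt [-0.0007 -0.0004] F [ 0.2  0.9 -0.4] w 1.002
j [-0.66  0.33  1.2   1.69 -0.31  1.34 -1.01]
delta_pos [-2.0192 -0.6013  1.347 ] dr [ 5.0000e-04 -4.0000e-04  1.5526e+00]
[208. 123.] 53 rect [689.1 375.7] [19.9 20.9] 23.0 z [0.1052 0.1101 0.1146]
[349. 155.] 1366 rect [576.9 -30. ] [ 63.9 177.2] 86.7 z [0.1097 0.1235 0.1712]
n 391 slopes deg [-1.64 -1.21] width 61.3 x -73.9 73.2 tab 88.5
n 391 slopes deg [0.16 0.34] width 61.3 x -74.4 74.1 tab 88.6
n 391 slopes deg [-0.1   0.06] width 61.2 x -74.1 74.2 tab 88.8
centre 576.6 -30.0 yaw -3.39 zmed 169.0
n 633 slopes deg [0.07 2.59] width 62.6 x -72.1 76.0 tab 89.6
n 633 slopes deg [-1.31  0.66] width 63.1 x -75.2 74.0 tab 87.8
n 633 slopes deg [-1.01  1.46] width 62.6 x -74.4 74.4 tab 88.3
centre 57
[... 884 characters left out ...]
73]
[334.  89.] 353 rect [797.    1.6] [  5.5 319.2] 0.0 z [0.0505 0.063  0.077 ]
[332. 109.] 190 rect [737.8   8.6] [50.8 53.2] 43.2 z [0.0492 0.0566 0.0625]
[285. 109.] 63 rect [741.7 153.1] [21.9 29. ] 41.8 z [0.0484 0.0565 0.061 ]
[400. 112.] 58 rect [ 722.8 -198.1] [23.9 24.1] 27.4 z [0.0495 0.058  0.0619]
[214. 128.] 123 rect [685.6 373.2] [41.4 47.5] 40.6 z [0.0542 0.0708 0.0784]
[290. 153.] 402 rect [593.4 132.7] [164.8  65. ] 62.9 z [0.0508 0.0591 0.0663]
[337. 164.] 51 rect [572.1  -0.7] [137.4  11.9] 3.5 z [0.0597 0.0638 0.0669]
[194. 206.] 148 rect [442.  427.5] [ 43.8 151.9] 89.6 z [0.0516 0.0601 0.0665]
[301. 211.] 67 rect [426.5 112.4] [28.5 28.4] 61.6 z [0.0485 0.0584 0.0615]
```

View pics/s8.png

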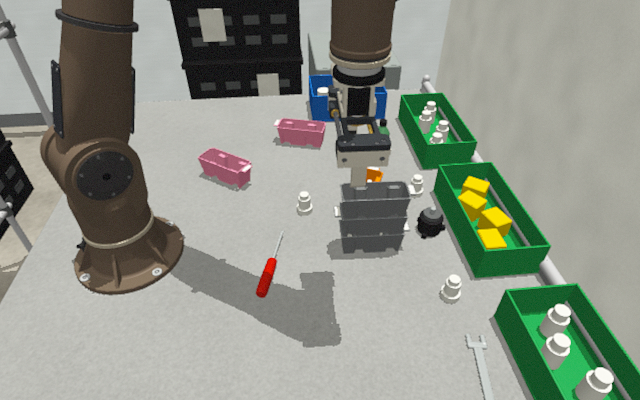

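View pics/t8.png

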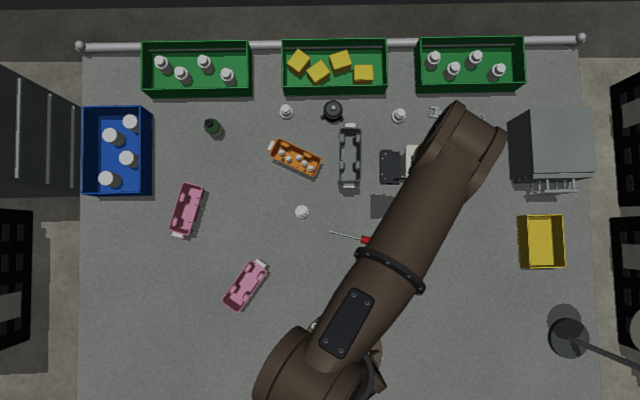

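```bash
python3 - <<'E'
from h import *
z=np.load("pics/t8.npz");c=imaging.get_calibration("top");P=cloud(z["im"],z["d"],c)*1000
for x0 in range(500,660,25):
    for s in(-1,1):
        m=(P[...,0]>x0)&(P[...,0]<x0+25)&(s*(P[...,1]+31)>0)&(abs(P[...,1]+31)<38)&(P[...,2]>150)&(P[...,2]<190)
        if m.sum()>3: print(x0,s,m.sum(),np.percentile(P[...,2][m],[50,90]).round(1))
print(readout.observe()["dq"].round(3))
arm.sign_off()
E
```

```text
500 -1 25 [170.9 174.9]
500 1 26 [170.8 173.8]
525 -1 45 [162.5 173. ]
525 1 35 [162.6 171.8]
550 -1 34 [162.6 173.9]
550 1 34 [161.7 171.4]
575 -1 18 [164.1 174.9]
575 1 19 [171.1 174.8]
600 -1 45 [162.4 171.4]
600 1 30 [162.4 172.6]
625 -1 73 [163.5 173.7]
625 1 50 [163.4 172.6]
650 -1 40 [171.3 175.6]
650 1 31 [171.2 174.6]
[ 0.003 -0.003  0.001  0.004 -0.001  0.001  0.001]
the job is handed in; nothing more can be done
```

I stacked both empty grey totes on the filled tote as one column of three and handed the job in at about 24 s. The left tote went on first with its tab towards the robot. The right tote went on top, turned end for end, with its tab away from the robot.

**Final checks**
- **Stacking:** after the first tote was set down, its rim edges read at stacked rather than nested height, centred over the filled tote. The top rim now reads about 171–175 mm at both ends and both sides. Level and stacked should be 172 mm; nested would be about 19 mm lower.
- **Tabs:** both final views show tabs at opposite ends from one tote to the next.
- **Seating forces:** contact while seating was about 4 N for the first tote and 10 N for the second. The gripper is open and clear of the column.
- **Other things:** the fittings, motor, bottle, and orange and pink totes looked unmoved. The arm hid part of the right side of the top view.

**Disagreements**
- **Column position:** the top and side cameras put the top tote's centre about 5 mm apart in y and its yaw about 2.4° apart. They also differed by about 4 mm in y before I moved anything, so I put most of this down to calibration.
- **Wrist camera:** it showed a bias of about 1 mm, which I corrected for in the second placing.
- **Filled tote:** I did not measure its position separately after stacking, because the column hides its rim.

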